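# Shut the measuring station on a cutter and take the picture

### The arm

A 6-joint arm with a two-finger parallel gripper is mounted at the origin on the work surface. World frame = base frame: x ahead of the robot, y to its left, z up, the work surface at z = 0. Lengths are in mm, angles in degrees, forces in N, time in s.
With the tool pointing down it reaches from about 275 to 825 mm from the base axis. Payload 5.2 kg.
Tool frame: the origin (TCP) lies on the centre line of the jaws, within the pads' length; the fingertips stand ctrl.tcp_to_tips ahead of it and the grasp point (between the pads) is the TCP (ctrl.tcp_to_tips is the distance from the TCP to the fingertips, in mm); z points along the fingers, y is the line along which they close (so a half turn about z gives the same grasp; the last joint's range is limited). The gripper opens to 93 mm and grips with 3 to 60 N. Pads are 15 mm wide; open, the fingers measure 128 mm over their backs; the gripper's body (75 mm by 188 mm) begins 65 mm behind the grasp point.
Start: joints at [-83.411, 14.817, 87.949, -0, 77.235, -11.62], TCP at [171.884, -522.457, 206.253] pointing down, gripper open.
Joint ranges: [-179.93, 179.93], [-52.35, 119.4], [10.71, 147.94], [-69.91, 249.91], [12.55, 155.21], [-178.61, 178.61]. Speed limits (degrees/s): [147.25, 147.25, 180, 180, 180, 180].

### API

Orientations are given as [roll, pitch, yaw] about the fixed x, y, z axes, in that order (R = Rz(yaw) Ry(pitch) Rx(roll)).
In Python, from station import ctrl gives the robot as it stands.
- The arm moves only by the shell command python3 -m jog 'ROWS' [OPENING]. ROWS is JSON, a list of rows, each a list of 2 entries, a list of its own where there are three numbers: the shift along the tool's x, y, z in mm, then the turn, a rotation vector about the tool's x, y, z in rad. A call has 1 to 20 rows; each row shifts and turns the commanded pose from where the row before left it, along the tool's axes as they then stand; what a row does not reach is not made up. A row lasts 1/8 s, in which the tool goes at most 62.5 mm and 10.7 degrees, less where a joint would pass 70% of its speed; a pose out of reach is approached as far as the arm can. A call is refused whole if a number of a shift passes 62.5 or a number of a turn 0.188, either way. A call with a gripper value outside its range is refused whole. OPENING is the finger opening in mm, from 0 to 93, set as the call begins (- or left out, the last holds). The fingers move at their own pace and stop on an object; the grip force is fixed at half the most. Time passes only in rows, so rows that do not move let the fingers close. It gives the time, the measured TCP pose, the force, the opening and the grip force at its end, in the units of the state.
- ctrl.get_state(): the state, without advancing time (a new reading comes with each control period).
- ctrl.snapshot(name): name is "scene" or "top"; returns a dict with "frame" (384x512x3 uint8, red, green, blue), "fx", "fy", "cx", "cy" (pixels), "origin" and "rotation" of the camera in the world. Camera axes: x right, y up, looking along -z (the intrinsics and any distortion apply to the point x, -y, -z); pixel columns grow to the right and rows downward; lengths in mm; the calibration is good to about 2 mm. A picture is of the moment at which its call begins. There is no depth.
- ctrl.sign_off(): hands the job in; it is judged then, once.
The state is a dict: "t": time; "qpos": joint angles; "joint_velocities": joint speeds; "joint_torque": joint torques, N m; "eef_pos": TCP position; "orientation": TCP orientation; "contact_force": force on the tool from outside, world axes, zero at the start; "torque": the same for the moment, N m; "finger_gap": finger opening in mm; "gripper_force": force on a finger pad.
Only numpy, scipy, OpenCV 4.12 (cv2) and the standard library are available. Lean on these libraries where they do the work, as an engineer would, in place of code of your own. Each camera call takes 0.05 s, during which the arm holds its last target. There are 200 camera calls.

### The job

With the fingertips, push the carriage with the standing cutter fully home into the measuring station, then push the station's front door fully shut behind it, and then press the push button on the control box right down and let it come back up. Only push and press, never lift or carry anything: the cutter must stay standing in its seat on the carriage, and everything else on the bench must stay where it is.

Things in the scene. Friction and masses are not known exactly. Their poses are not given: they have to be found in the camera images.
- station: fixed station: black base plate 170 mm wide, 24 thick, from x -200 to +100 mm, with an open-topped grey chamber (140 mm wide inside, walls to 90 mm above the table, x -90 to +83) open to -x, towards the robot. Camera on its right wall (to y -208), backlight box 100 mm high on its left (y 79 to 114, x -35 to 35). Origin on the table under the chamber; x into the chamber, z up
- carriage: aluminium carriage, a sled 115 mm long, 92 wide, 16 thick, 0.5 kg, lying loose on the base plate (its underside 24 mm above the table) between two low guides with 2 mm of play each side, drawn 55 to 110 mm out; sliding takes 2 to 5 N. Origin at its underside below the cutter's seat. Fully home, its far end meets a rigid stop and its origin is at x = 0, y = 0 in the station's frame
- carriage_face (a point): centre of the outer (near, -x) face of the carriage's upright push plate, 82 mm in front of the carriage's origin. The plate is 86 mm wide and reaches from 32 to 78 mm above the table; this point is 55 mm up. With the carriage home it lies at x = -82 mm in the station's frame, 10 mm inside the shut door
- cutter: cutter in its dark steel collet holder, 41 mm across and 64 mm tall, standing loose in a square recess (lips 8 mm high, floor 16 mm above the carriage's underside) right above the carriage's origin; origin at the centre of its underside
- door (a joint): angle of the chamber's grey front door in rad: 0 = shut across the chamber's front, about 1.57 = standing straight out along -x of the station, grows as it opens; range 0 to 2.0. The hinge is upright, at the left (+y) front corner. It has light friction (under 1 N at the free edge) and stays where it is left
- door_hinge (a point): point on the door's hinge axis, 59 mm above the table (x = -96, y = +74 mm in the station's frame)
- door_edge (a point): point on the door's outer face at its free edge, mid height (59 mm above the table), 148 mm from the hinge axis. The door is a panel 8 mm thick, centred on the axis, 31 to 89 mm above the table. Shut, its outer face looks to -x of the station; standing open, to the left (+y). Push the outer face to shut it
- control: fixed black control box, 110 (x) x 85 x 36 mm, with two small knobs 12 mm high at its far end and one larger push button at its near end; stands to the left or to the right of the station. Origin at the centre of its underside
- release (a joint): travel of the grey push button on the control box, in m: 0 = up, 0.006 = fully down; springs back; about 4 N to press right down
- release_top (a point): centre of the top of the push button's 30 mm wide cap, facing up
- rack: fixed clear plastic cutter rack with upright steel shanks, 120 x 85 mm, 42 mm high; takes the other side of the station from the control box; bystander
- spare: identical spare collet holder, 41 mm across and 64 mm tall, standing loose to the right of the station's base; origin at the centre of its underside; a bystander
- caliper: steel caliper with a black slide, 190 mm long, lying flat, 10 mm high; bystander
- driver: screwdriver, 160 mm long, lying flat; bystander
- mug: white ceramic mug, 80 mm across, 90 mm tall; bystander
- jar: white lidded jar, 56 mm across, 70 mm tall; bystander
- block: steel gauge block 60 x 35 x 30 mm; bystander
Mind the look-alikes: they are no part of the job. What is shaped like the cutter but red or turquoise is not meant. What is shaped like the carriage but orange is not meant.

How it is judged (in metres and radians):
On the way, in this order (a step that is already met when the one before it is completed fails the run):
1. the carriage is pushed fully home (x of carriage in the frame of station above -0.006 m), for 0.1 s.
2. with the carriage home, the door is pushed shut (x of carriage in the frame of station above -0.006 m and value of joint door below 0.06 rad), for 0.1 s.
3. with both shut, the button is pressed right down by the robot (all of step 2 and value of joint release above 0.0045 m), for 0.02 s.
At the end, for the whole second after the job is handed in: the carriage flat on the base within 6 mm of its stop, the door within 0.06 rad of shut, the button back up (within 2 mm), the cutter at rest, upright (within 0.15 rad) and within 10 mm of its seat, every loose bystander within 20 mm of where it stood (all of step 2 and value of joint release below 0.002 m and linear speed of cutter below 0.02 m/s and height (world z) of carriage below 0.028 m and angle between cutter's own z axis and vertical below 0.15 rad and horizontal distance between cutter and carriage below 0.01 m and z of cutter in the frame of carriage below 0.02 m and distance of each of spare, caliper, driver, mug, jar, block from where it was at the start of the episode below 0.02 m); the robot touches nothing.
It fails at once if the cutter is knocked over (angle between cutter's own z axis and vertical above 0.35 rad).
It fails at once if the cutter is lifted out of its seat (z of cutter in the frame of carriage above 0.024 m).
It fails at once if the carriage is lifted (height (world z) of carriage above 0.034 m).
It fails at once if the button is pressed while the door or the carriage is still open (value of joint release above 0.0045 m and (value of joint door above 0.12 rad or x of carriage in the frame of station below -0.012 m)).
It fails at once if a bystander is moved or lifted (distance of any of spare, caliper, driver, mug, jar, block from where it was at the start of the episode above 0.02 m).
It also fails if it takes over 61 s, if anything falls off the work surface, if the arm or the gripper's body presses on something with over 40 N, if the wrist force passes 120 N, or if a joint passes its speed limit or range.

## Working session

There is one attempt and no reset: what is moved stays moved. The work goes in short steps, Python scripts to look and compute and a shell command to move; the robot and the scene stay as the last step left them, time stands still between calls to the robot, and variables do not carry over. Pictures are saved under pics/ and viewed, at most 10 in all, crops included, and the job is handed in when it is done.

```bash
mkdir -p pics; python3 - <<'E'
from station import ctrl
import cv2
for n in("scene","top"):
    s=ctrl.snapshot(n); cv2.imwrite(f"pics/{n}0.png",s["frame"][:,:,::-1]); print(n,{k:(v if not hasattr(v,'tolist') else v.tolist()) for k,v in s.items() if k!="frame"})
s=ctrl.get_state();print(s,ctrl.tcp_to_tips)
E
```

```text
scene {'fx': 390.6198992281971, 'fy': 390.6198992281971, 'cx': 247.79028418098903, 'cy': 197.49244311986914, 'origin': [1276.2505228453201, -267.23363895836474, 815.889406828862], 'rotation': [44.720472304155976, -0.5196166566743305, 68.09616402279737]}
top {'fx': 445.0285694553317, 'fy': 445.0285694553317, 'cx': 261.34091123189086, 'cy': 189.56809603407854, 'origin': [310.7596082169861, -4.455344210988535, 1319.8111039921341], 'rotation': [13.016496918376848, -0.0030159784833231353, -89.24382022813822]}
{'t': 0.1, 'qpos': array([-8.34118339e+01,  1.48552089e+01,  8.80039911e+01, -8.39770286e-04,
        7.72344938e+01, -1.16175384e+01]), 'joint_velocities': array([-0.03123211, -0.04997827, -0.16783565,  0.03421924,  0.02435109,
       -0.07909798]), 'joint_torque': array([ 2.64794733e-03, -4.38206935e+01, -2.84645730e+01,  7.21652457e-02,
        3.62223457e-02, -5.09356857e-05]), 'eef_pos': array([ 171.8126516 , -521.94259476,  205.50539496]), 'orientation': array([-1.79908061e+02, -1.80659088e-02,  1.82058763e+01]), 'contact_force': array([-0.02210061, -0.09070584,  0.27074971]), 'torque': array([-0.05653615, -0.03699222, -0.0014563 ]), 'gripper_force': 0.0, 'finger_gap': 92.9260640861974} 19.0
```

View pics/scene0.png

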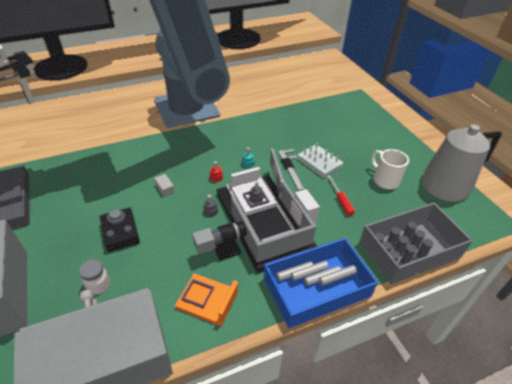

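View pics/top0.png

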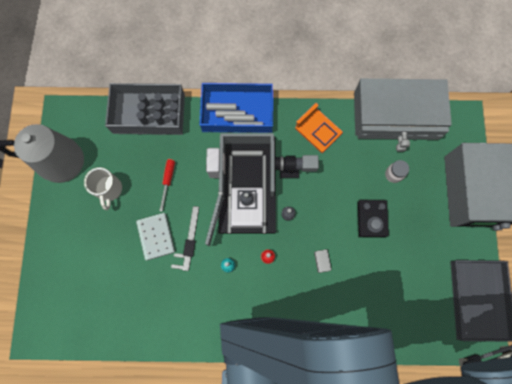

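The carriage is the aluminium one inside the station (top px 247,200) with the dark cutter standing on it at (247,198). The orange one (318,128) and the red (268,256) and turquoise (228,265) holders are look-alikes, and the dark spare is at (289,213). The door stands out at (215,218), and the control box is at (373,218) with its button at the near end (375,224). An enlarged crop should confirm this.

```bash
cat > h.py <<'E'
import numpy as np, cv2
from scipy.spatial.transform import Rotation as R
def cam(s): return R.from_euler('xyz',s["rotation"],degrees=True).as_matrix(),np.array(s["origin"])
def p2w(s,u,v,z):
    M,o=cam(s); d=M@np.array([(u-s["cx"])/s["fx"],-(v-s["cy"])/s["fy"],-1]); return o+d*(z-o[2])/d[2]
def w2p(s,p):
    M,o=cam(s); c=M.T@(np.array(p,float)-o); return np.array([s["cx"]+s["fx"]*c[0]/-c[2], s["cy"]-s["fy"]*c[1]/-c[2]])
def crop(s,x0,y0,x1,y1,k,name): cv2.imwrite(name,cv2.resize(s["frame"][y0:y1,x0:x1,::-1],None,fx=k,fy=k,interpolation=cv2.INTER_CUBIC))
E
python3 - <<'E'
from h import *; from station import ctrl
s=ctrl.snapshot("top"); crop(s,195,125,395,275,4,"pics/c1.png")
s=ctrl.snapshot("scene"); crop(s,80,140,340,270,3,"pics/c2.png")
E
```

```text
(no output)
```

View pics/c1.png

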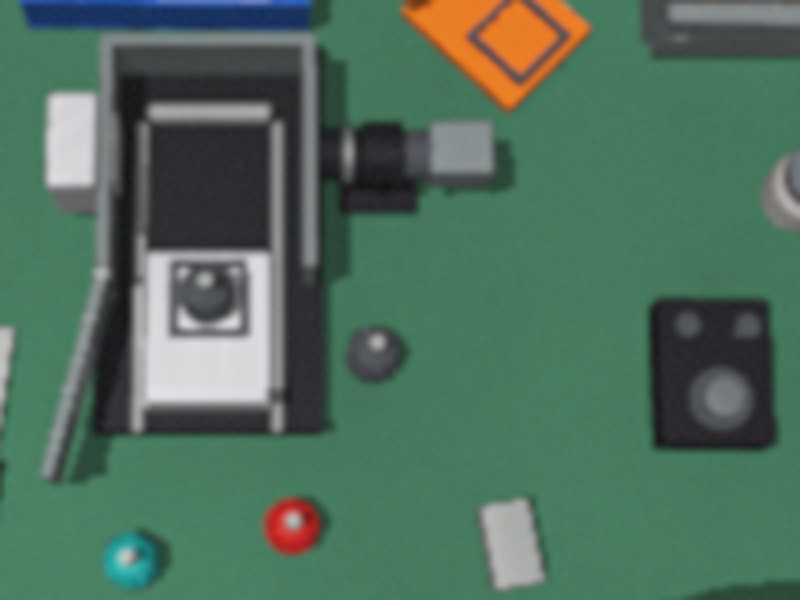

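View pics/c2.png

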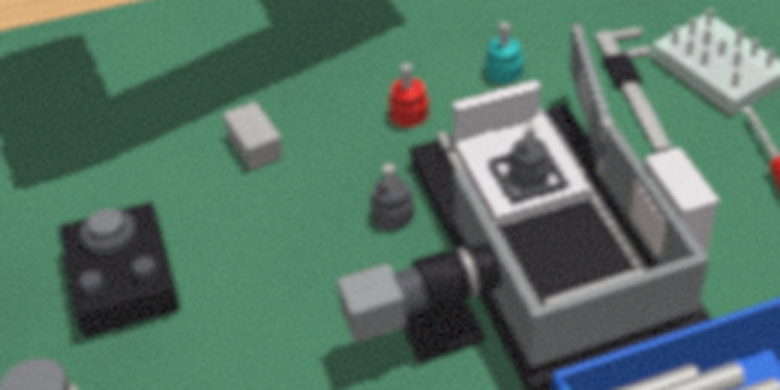

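The crop confirms it: aluminium carriage with the dark cutter, square push plate at crop (207,405), door from (103,270) to (52,478), button cap at (722,392). The spare stands right of the base and nothing lies in front of the plate. Next step: measure.

```bash
python3 - <<'E'
from h import *; from station import ctrl
np.set_printoptions(precision=1,suppress=True)
s=ctrl.snapshot("top")
f=lambda n,x,y,z:print(n,p2w(s,195+x/4,125+y/4,z))
f("plate nearL",97,432,24);f("plate nearR",327,432,24);f("wall farL",103,38,90);f("wall farR",318,38,90)
f("wall R front in",303,268,90);f("wall R front out",318,268,90);f("hinge",103,272,89);f("door edge out",42,478,89);f("door edge in",62,478,89)
f("push plate top nearL",145,407,78);f("push plate top nearR",270,407,78)
f("seat",208,298,48);f("cutter top?",205,278,104)
f("button",722,392,48);f("boxfarL",655,300,36);f("boxnearR",772,445,36);f("boxnearL",657,447,36)
f("spare",375,352,30)
f("red",293,522,40);f("turq",132,558,40);f("block",512,542,30)
s=ctrl.snapshot("scene")
g=lambda n,x,y,z:print('S',n,p2w(s,80+x/3,140+y/3,z))
g("button",107,225,48);g("plate nearR",412,152,24);g("pushtopL",540,85,78);g("pushtopR",455,108,78);g("door edge top",578,27,89)
g("spare",392,185,64);g("wall farR",535,310,90);g("wall farL",705,258,90);g("boxnearR",60,225,36);g("boxfarL",175,285,36)
E
```

```text
plate nearL [478.4 120.7  24. ]
plate nearR [480.6 -47.3  24. ]
wall farL [758.5 119.9  90. ]
wall farR [760.6 -37.   90. ]
wall R front in [588.3 -27.5  90. ]
wall R front out [588.5 -38.1  90. ]
hinge [583.8 114.1  89. ]
door edge out [437.6 151.3  89. ]
door edge in [437.8 137.5  89. ]
push plate top nearL [489.5  82.4  78. ]
push plate top nearR [490.6  -5.4  78. ]
seat [574.4  40.8  48. ]
cutter top? [577.1  41.2 104. ]
button [ 510.2 -331.1   48. ]
boxfarL [ 579.8 -287.9   36. ]
boxnearR [ 473.9 -368.5   36. ]
boxnearL [ 471.3 -285.4   36. ]
spare [539.3 -82.1  30. ]
red [413.7 -22.9  40. ]
turq [386.9  91.2  40. ]
block [ 402.4 -180.2   30. ]
S button [ 506.5 -325.9   48. ]
S plate nearR [493.2 -39.9  24. ]
S pushtopL [504.2  88.2  78. ]
S pushtopR [505.3   1.1  78. ]
S door edge top [448.7 152.8  89. ]
S spare [566.3 -81.6  64. ]
S wall farR [761.  -26.3  90. ]
S wall farL [762.6 123.4  90. ]
S boxnearR [ 479.2 -365.7   36. ]
S boxfarL [ 585.5 -283.6   36. ]
```

The two cameras agree to about 5 mm:
- Station origin is near (678, 39) with a yaw of about 0.7°.
- Push plate face is at x≈490–500.
- Hinge is near (583, 113).
- Button is near (509, -329).

I'll square the tool, close the fingers and fly to a point in front of the plate.

```bash
python3 -m jog '[[[0,0,0],[0,0,0.159]],[[0,0,0],[0,0,0.159]],[[21,-40,0],[0,0,0]],[[21,-40,0],[0,0,0]],[[21,-40,0],[0,0,0]],[[21,-40,0],[0,0,0]],[[21,-40,0],[0,0,0]],[[21,-40,0],[0,0,0]],[[21,-40,0],[0,0,0]],[[21,-40,0],[0,0,0]],[[21,-40,0],[0,0,0]],[[21,-40,0],[0,0,0]],[[21,-40,0],[0,0,0]],[[21,-40,0],[0,0,0]],[[20,-40,0],[0,0,0]],[[20,-41,0],[0,0,0]],[[0,0,0],[0,0,0]],[[0,0,0],[0,0,0]]]' 0
```

```text
t: 2.55
eef_pos: [463.6, 38.2, 206.1]
orientation: [180.0, 0.0, 0.0]
contact_force: [-0.3, 0.8, -0.5]
finger_gap: 0.3
gripper_force: 0.0
```

```bash
python3 -m jog '[[[0,0,30],[0,0,0]],[[0,0,30],[0,0,0]],[[0,0,30],[0,0,0]],[[0,0,30],[0,0,0]],[[0,0,22],[0,0,0]],[[0,0,0],[0,0,0]],[[0,0,0],[0,0,0]]]'
python3 -m jog '[[[4,0,0],[0,0,0]],[[4,0,0],[0,0,0]],[[4,0,0],[0,0,0]],[[4,0,0],[0,0,0]],[[4,0,0],[0,0,0]],[[4,0,0],[0,0,0]],[[4,0,0],[0,0,0]],[[4,0,0],[0,0,0]],[[0,0,0],[0,0,0]]]'
python3 - <<'E'
from h import *; from station import ctrl
s=ctrl.snapshot("scene"); crop(s,180,120,340,240,5,"pics/c3.png")
E
```

```text
t: 3.42
eef_pos: [464.5, 37.5, 65.1]
orientation: [180.0, -0.1, -0.1]
contact_force: [0.4, -1.3, -0.3]
finger_gap: 0.9
gripper_force: 0.0
t: 4.55
eef_pos: [494.8, 38.6, 63.9]
orientation: [-180.0, 0.2, 0.0]
contact_force: [-5.3, -0.0, 2.7]
finger_gap: 0.5
gripper_force: 2.3
```

View pics/c3.png

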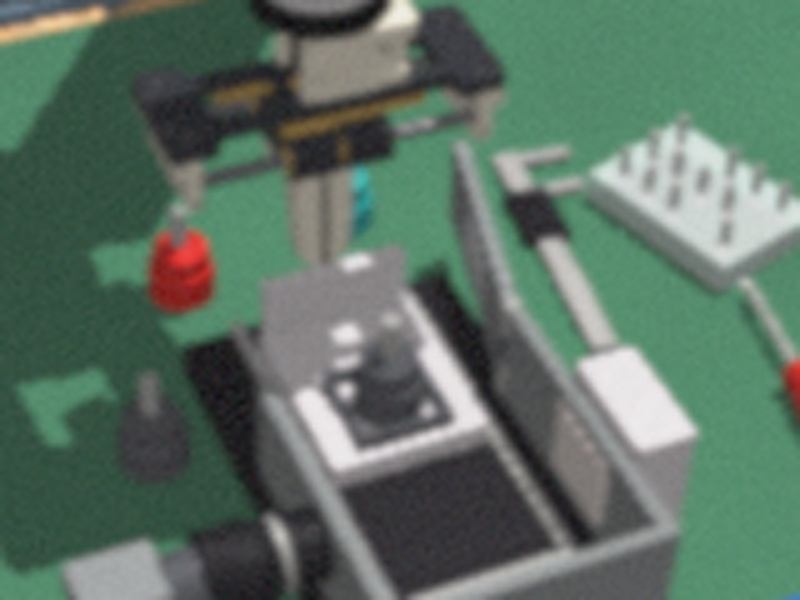

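The fingertips are touching the middle of the push plate (crop 330,255), the cutter is upright at (390,370), and the force is -5 N. I'll push it in.

```bash
python3 -m jog '[[[5,0,0],[0,0,0]],[[5,0,0],[0,0,0]],[[5,0,0],[0,0,0]],[[5,0,0],[0,0,0]],[[5,0,0],[0,0,0]],[[5,0,0],[0,0,0]],[[5,0,0],[0,0,0]],[[5,0,0],[0,0,0]],[[5,0,0],[0,0,0]],[[5,0,0],[0,0,0]],[[5,0,0],[0,0,0]],[[5,0,0],[0,0,0]],[[5,0,0],[0,0,0]],[[5,0,0],[0,0,0]],[[5,0,0],[0,0,0]],[[0,0,0],[0,0,0]]]'
python3 -m jog '[[[2.5,0,0],[0,0,0]],[[2.5,0,0],[0,0,0]],[[2.5,0,0],[0,0,0]],[[2.5,0,0],[0,0,0]],[[0,0,0],[0,0,0]]]'
```

```text
t: 6.6
eef_pos: [572.0, 38.4, 64.4]
orientation: [180.0, -0.1, -0.0]
contact_force: [-1.6, -0.9, -0.2]
finger_gap: 0.7
gripper_force: 0.4
t: 7.22
eef_pos: [581.5, 38.5, 64.3]
orientation: [180.0, -0.0, -0.0]
contact_force: [-2.8, 0.8, 0.8]
finger_gap: 0.2
gripper_force: 1.5
```

```bash
python3 -m jog '[[[2,0,0],[0,0,0]],[[2,0,0],[0,0,0]],[[0,0,0],[0,0,0]]]'; python3 -m jog '[[[1.5,0,0],[0,0,0]],[[1.5,0,0],[0,0,0]],[[0,0,0],[0,0,0]]]'
```

```text
t: 7.6
eef_pos: [585.4, 38.4, 64.3]
orientation: [180.0, -0.0, -0.0]
contact_force: [-4.1, 0.5, 2.1]
finger_gap: 0.5
gripper_force: 1.8
t: 7.98
eef_pos: [588.3, 38.4, 64.3]
orientation: [180.0, -0.0, -0.0]
contact_force: [-3.1, -0.2, 1.8]
finger_gap: 0.5
gripper_force: 1.9
```

```bash
python3 -m jog '[[[1.5,0,0],[0,0,0]],[[1.5,0,0],[0,0,0]],[[0,0,0],[0,0,0]]]'; python3 -m jog '[[[1,0,0],[0,0,0]],[[1,0,0],[0,0,0]],[[0,0,0],[0,0,0]]]'
```

```text
t: 8.35
eef_pos: [589.9, 38.5, 64.2]
orientation: [-180.0, 0.1, -0.0]
contact_force: [-7.9, -0.3, 4.7]
finger_gap: 0.3
gripper_force: 3.9
t: 8.72
eef_pos: [590.1, 38.6, 64.0]
orientation: [-180.0, 0.3, 0.0]
contact_force: [-12.4, -0.8, 7.4]
finger_gap: 0.2
gripper_force: 6.2
```

The carriage is home: it stalls at TCP x=590 with the force rising to 12 N. Next I'll back off, go up, and plan the door arc.

```bash
python3 -m jog '[[[-6,0,0],[0,0,0]],[[-10,0,0],[0,0,0]],[[-14,0,0],[0,0,0]],[[-10,0,-30],[0,0,0]],[[-10,0,-30],[0,0,0]],[[-15,-36,-20],[0,0,0]],[[-15,-36,0],[0,0,0]],[[-16,-37,0],[0,0,0]],[[-16,-37,0],[0,0,0]],[[0,0,0],[0,0,0]]]'
python3 - <<'E'
from h import *; from station import ctrl
s=ctrl.snapshot("top"); crop(s,195,125,345,245,5,"pics/c4.png")
h=np.array([583,113])
for a in range(105,-1,-8):
    t=np.radians(max(a,0)); d=np.array([-np.sin(t),-np.cos(t)]); n=np.array([-np.cos(t),np.sin(t)])
    print(a,(h+115*d+(3+7.5*abs(n[0])+17.5*abs(n[1]))*n).round(1))
E
```

```text
t: 9.98
eef_pos: [479.4, 186.5, 144.4]
orientation: [-180.0, -0.0, 0.2]
contact_force: [0.5, 0.0, -0.4]
finger_gap: 0.6
gripper_force: 0.0
105 [477.6 163.9]
97 [471.5 148.1]
89 [467.7 131.6]
81 [466.1 116.2]
73 [466.6 100.3]
65 [469.5  84.4]
57 [474.7  68.6]
49 [482.3  53.5]
41 [492.4  39.4]
33 [504.6  26.8]
25 [518.8  16. ]
17 [534.8   7.5]
9 [552.    1.5]
1 [570.2  -1.8]
```

View pics/c4.png

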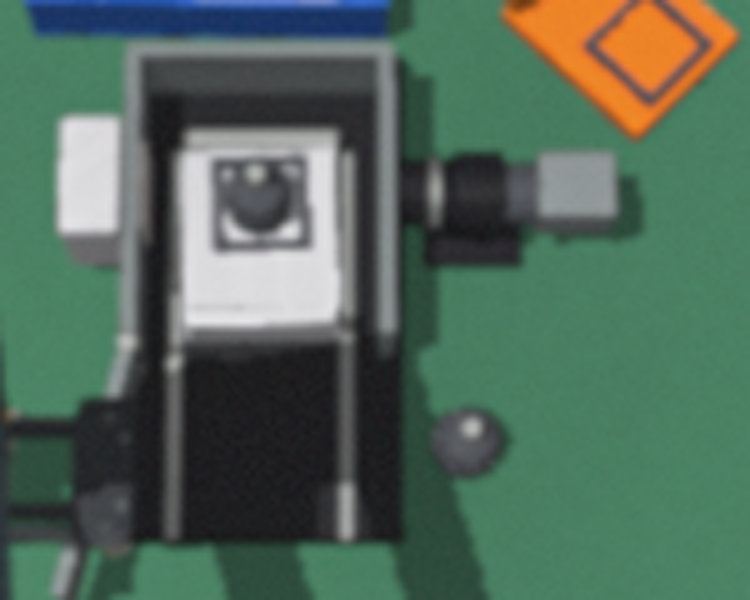

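The carriage sits against its far stop (crop 260,135) with the cutter upright in its seat (260,200). The door is untouched. I'll descend left of the door and sweep it, where tool y is -world y.

```bash
python3 -m jog '[[[0,0,25],[0,0,0]],[[0,0,25],[0,0,0]],[[0,0,20],[0,0,0]],[[0,0,10],[0,0,0]],[[0,0,0],[0,0,0]],[[-1,11,0],[0,0,0]],[[-1,11,0],[0,0,0]],[[-3,8,0],[0,0,0]],[[-3,8,0],[0,0,0]],[[-2,8,0],[0,0,0]],[[-2,8,0],[0,0,0]],[[-1,8,0],[0,0,0]],[[-1,8,0],[0,0,0]],[[0,8,0],[0,0,0]],[[0,8,0],[0,0,0]]]'
python3 -m jog '[[[1.5,8,0],[0,0,0]],[[1.5,8,0],[0,0,0]],[[2.5,8,0],[0,0,0]],[[2.5,8,0],[0,0,0]],[[4,7.5,0],[0,0,0]],[[4,7.5,0],[0,0,0]],[[5,7,0],[0,0,0]],[[5,7,0],[0,0,0]],[[6,6,0],[0,0,0]],[[6,6,0],[0,0,0]],[[7,5.5,0],[0,0,0]],[[7,5.5,0],[0,0,0]]]'
```

```text
t: 11.9
eef_pos: [467.0, 98.0, 64.2]
orientation: [-180.0, 0.0, -0.0]
contact_force: [0.2, 1.3, -0.0]
finger_gap: 0.5
gripper_force: 0.4
t: 13.4
eef_pos: [519.4, 14.1, 64.2]
orientation: [180.0, 0.0, -0.0]
contact_force: [-0.6, 0.3, 0.2]
finger_gap: 0.4
gripper_force: 0.4
```

```bash
python3 -m jog '[[[8,4,0],[0,0,0]],[[8,3,0],[0,0,0]],[[8,3,0],[0,0,0]],[[8,3,0],[0,0,0]],[[6,1,0],[0,0,0]],[[4,1,0],[0,0,0]],[[3,0,0],[0,0,0]],[[0,0,0],[0,0,0]]]'
python3 -m jog '[[[2,0,0],[0,0,0]],[[2,0,0],[0,0,0]],[[2,0,0],[0,0,0]],[[0,0,0],[0,0,0]]]'
```

```text
t: 14.4
eef_pos: [564.3, -0.6, 64.3]
orientation: [180.0, -0.0, -0.0]
contact_force: [0.5, -0.5, -0.1]
finger_gap: 0.5
gripper_force: 0.0
t: 14.9
eef_pos: [570.3, -0.5, 64.3]
orientation: [-180.0, -0.0, -0.0]
contact_force: [1.1, 0.2, 0.4]
finger_gap: 0.2
gripper_force: 0.0
```

```bash
python3 -m jog '[[[1,0,0],[0,0,0]],[[1,0,0],[0,0,0]],[[0,0,0],[0,0,0]]]'
python3 -m jog '[[[1,0,0],[0,0,0]],[[1,0,0],[0,0,0]],[[0,0,0],[0,0,0]]]'
```

```text
t: 15.28
eef_pos: [572.1, -0.5, 64.3]
orientation: [-180.0, -0.0, -0.0]
contact_force: [0.4, -0.3, -0.2]
finger_gap: 0.4
gripper_force: 0.2
t: 15.65
eef_pos: [573.1, -0.5, 64.1]
orientation: [-180.0, 0.1, -0.0]
contact_force: [-4.7, -0.4, 3.3]
finger_gap: 0.5
gripper_force: 2.3
```

```bash
python3 - <<'E'
from h import *; from station import ctrl
s=ctrl.snapshot("top"); crop(s,195,125,395,275,4,"pics/c5.png")
E
```

```text
(no output)
```

View pics/c5.png

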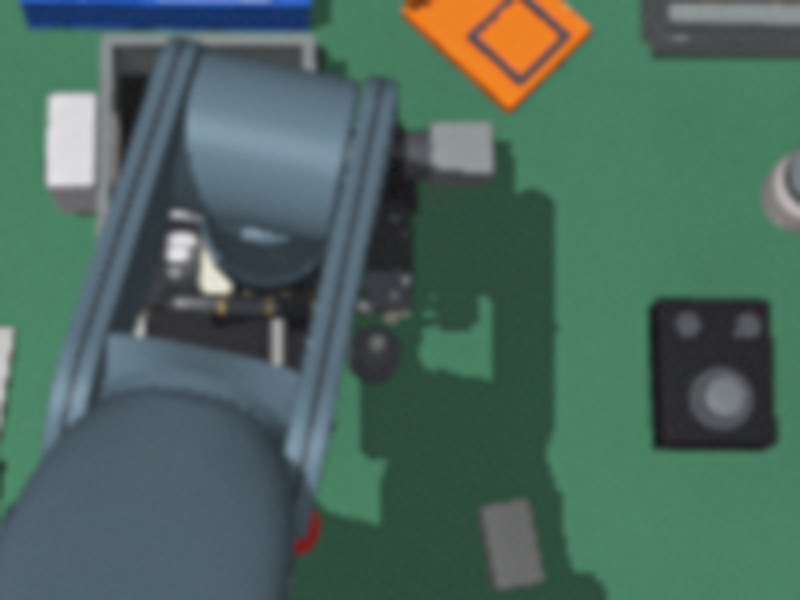

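The stop is reached: the force rises at TCP x=573, which matches a shut door. I'll give it one last nudge, retreat, and move above the button.

```bash
python3 -m jog '[[[1,0,0],[0,0,0]],[[0,0,0],[0,0,0]]]'
python3 -m jog '[[[-4,0,0],[0,0,0]],[[-10,0,0],[0,0,0]],[[-14,0,0],[0,0,0]],[[0,0,-30],[0,0,0]],[[0,0,-30],[0,0,0]],[[-2,30,-20],[0,0,0]],[[-5,40,0],[0,0,0]],[[-5,40,0],[0,0,0]],[[-5,40,0],[0,0,0]],[[-5,40,0],[0,0,0]],[[-5,40,0],[0,0,0]],[[-5,40,0],[0,0,0]],[[-5,40,0],[0,0,0]],[[0,18,0],[0,0,0]],[[0,0,0],[0,0,0]],[[0,0,0],[0,0,0]]]'
python3 - <<'E'
from h import *; from station import ctrl
s=ctrl.snapshot("top"); crop(s,195,125,395,275,4,"pics/c6.png")
s=ctrl.snapshot("scene"); crop(s,80,140,340,270,3,"pics/c7.png")
E
```

```text
t: 15.95
eef_pos: [573.2, -0.5, 64.0]
orientation: [-180.0, 0.2, 0.0]
contact_force: [-7.2, -1.0, 5.0]
finger_gap: 0.5
gripper_force: 3.9
t: 17.95
eef_pos: [510.0, -327.0, 144.2]
orientation: [-179.9, 0.0, 0.0]
contact_force: [0.1, -0.1, -0.1]
finger_gap: 0.4
gripper_force: 0.0
```

View pics/c6.png

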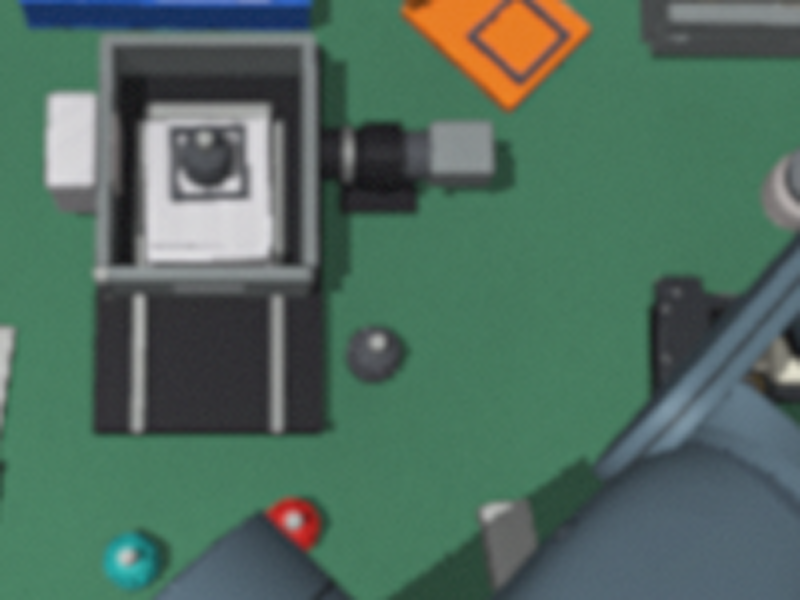

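View pics/c7.png

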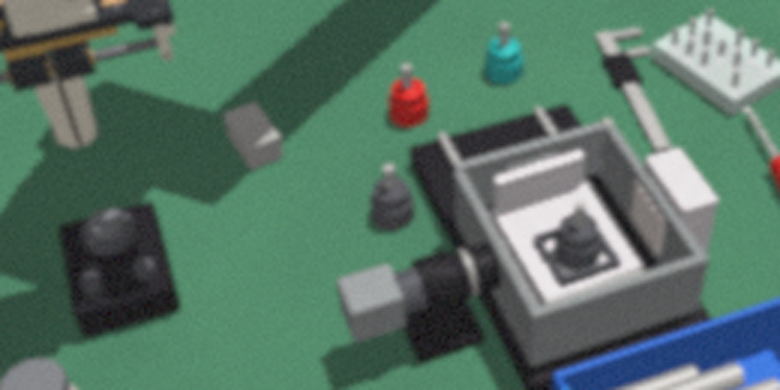

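The door is shut across the front (crop c6 97–317,275), the carriage is home, the cutter is upright, and the bystanders are unmoved. I'll press the button.

```bash
python3 -m jog '[[[0,0.4,20],[0,0,0]],[[0,0.4,20],[0,0,0]],[[0,0.4,15],[0,0,0]],[[0,0.4,5],[0,0,0]],[[0,0.4,3],[0,0,0]],[[0,0,0],[0,0,0]]]'
python3 -m jog '[[[0,0,2],[0,0,0]],[[0,0,2],[0,0,0]],[[0,0,0],[0,0,0]]]'
python3 -m jog '[[[0,0,2],[0,0,0]],[[0,0,2],[0,0,0]],[[0,0,0],[0,0,0]]]'
```

```text
t: 18.8
eef_pos: [510.1, -330.7, 81.6]
orientation: [180.0, -0.0, -0.0]
contact_force: [0.6, 0.7, -0.2]
finger_gap: 0.6
gripper_force: 0.0
t: 19.18
eef_pos: [509.8, -330.5, 77.2]
orientation: [-180.0, 0.0, -0.0]
contact_force: [0.8, 0.0, 0.4]
finger_gap: 0.4
gripper_force: 0.0
t: 19.55
eef_pos: [509.8, -330.4, 73.0]
orientation: [-180.0, 0.0, -0.0]
contact_force: [0.5, -0.1, 0.7]
finger_gap: 0.2
gripper_force: 0.0
```

```bash
for i in 1 ; do python3 -m jog '[[[0,0,2],[0,0,0]],[[0,0,2],[0,0,0]],[[0,0,0],[0,0,0]]]'; done
python3 -m jog '[[[0,0,2],[0,0,0]],[[0,0,0],[0,0,0]]]'
python3 -m jog '[[[0,0,2],[0,0,0]],[[0,0,0],[0,0,0]]]'
```

```text
t: 19.92
eef_pos: [509.8, -330.4, 69.0]
orientation: [-180.0, 0.0, -0.0]
contact_force: [0.2, -0.4, -0.6]
finger_gap: 0.3
gripper_force: 0.0
t: 20.18
eef_pos: [509.8, -330.4, 67.1]
orientation: [-180.0, 0.0, -0.0]
contact_force: [-0.6, -0.6, -0.1]
finger_gap: 0.5
gripper_force: 0.0
t: 20.42
eef_pos: [509.8, -330.4, 65.0]
orientation: [-180.0, 0.0, -0.0]
contact_force: [0.3, -0.1, 0.3]
finger_gap: 0.4
gripper_force: 0.0
```

```bash
python3 -m jog '[[[0,0,2],[0,0,0]],[[0,0,0],[0,0,0]]]'
python3 -m jog '[[[0,0,2],[0,0,0]],[[0,0,0],[0,0,0]]]'
python3 -m jog '[[[0,0,1.5],[0,0,0]],[[0,0,0],[0,0,0]]]'
```

```text
t: 20.68
eef_pos: [509.8, -330.4, 63.1]
orientation: [-180.0, 0.0, -0.0]
contact_force: [-0.0, -0.2, 0.2]
finger_gap: 0.1
gripper_force: 0.0
t: 20.92
eef_pos: [509.8, -330.4, 61.1]
orientation: [-180.0, 0.0, -0.0]
contact_force: [-0.1, 1.0, 0.8]
finger_gap: 0.5
gripper_force: 0.0
t: 21.18
eef_pos: [509.8, -330.5, 59.6]
orientation: [-180.0, 0.0, -0.0]
contact_force: [0.2, 0.1, -0.2]
finger_gap: 0.7
gripper_force: 0.0
```

No contact with the tips at z≈41 is unexpected, so I'll look.

```bash
python3 - <<'E'
from h import *; from station import ctrl
s=ctrl.snapshot("scene"); crop(s,75,160,175,260,6,"pics/c8.png")
for z in(36,42,46,50,54):
  print(z,p2w(s,80+107/3,140+222/3,z).round(1))
print(w2p(s,[510,-330.5,40.6]), (w2p(s,[510,-330.5,40.6])-[75,160])*6)
E
```

```text
36 [ 490.8 -326.3   36. ]
42 [ 496.8 -325.8   42. ]
46 [ 500.8 -325.5   46. ]
50 [ 504.9 -325.2   50. ]
54 [ 508.9 -324.9   54. ]
[114.75596616 218.27676203] [238.53579699 349.66057216]
```

View pics/c8.png

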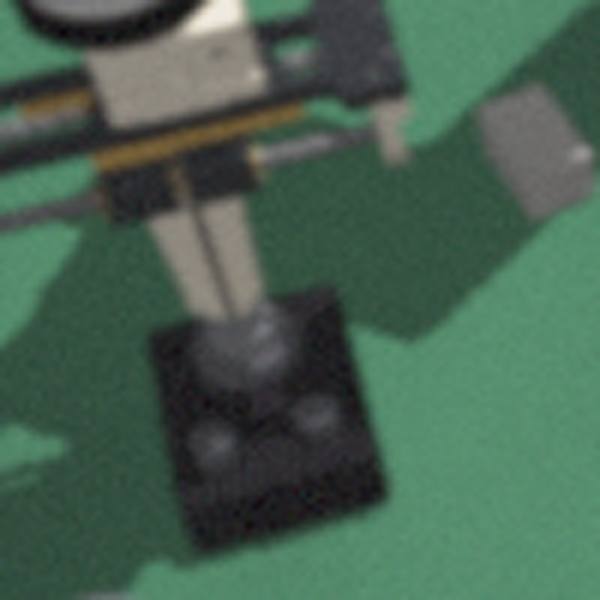

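The fingers end at crop (235,315), just behind the cap (245,345), which hides the tips. The cap therefore seems to sit further +x or to be lower than estimated. I'll check the scene calibration against the tips in c7 and triangulate.

```bash
python3 - <<'E'
from h import *; from station import ctrl
from scipy.optimize import least_squares
S=ctrl.snapshot("scene");T=ctrl.snapshot("top")
print("c7 tip proj",(w2p(S,[510,-327,125.2])-[80,140])*3)
for nm,a,b in [("cap top",(722,392),(107,222)),("knobL",(687,323),(143,265)),("knobR",(747,325),(90,280)),("box farL",(655,300),(175,285)),("box farR",(768,302),(80,312)),("box nearR",(773,445),(60,225)),("box nearL",(655,447),(152,205)),("spare tip",(377,342),(390,170)),("red tip",(293,520),(406,70))]:
    pa=np.array([195+a[0]/4,125+a[1]/4]);pb=np.array([80+b[0]/3,140+b[1]/3])
    r=least_squares(lambda p:np.r_[w2p(T,p)-pa,w2p(S,p)-pb],[510,-330,50]); print(nm,r.x.round(1),r.fun.round(1))
for p in ([509.8,-330.5,40.6],[517.3,-330.5,40.6],[517,-330.5,59],[505,-330,60],[515,-330,48]): print(p,((w2p(S,p)-[75,160])*6).round())
E
```

```text
c7 tip proj [ 84.83466118 165.84537583]
cap top [ 509.3 -326.7   55.1] [-0.9 -0.1 -0.8 -0. ]
knobL [ 561.3 -306.2   45.5] [-0.8 -0.1 -0.7  0. ]
knobR [ 560.5 -350.5   44.2] [-0.7 -0.1 -0.6 -0. ]
box farL [ 581.  -285.8   31.9] [-1.  -0.1 -0.9  0. ]
box farR [ 580.6 -366.7   32.2] [-1.8 -0.2 -1.5 -0. ]
box nearR [ 474.5 -368.    32.2] [-0.8 -0.1 -0.7 -0. ]
box nearL [ 472.8 -285.9   24.6] [-0.2 -0.  -0.2  0. ]
spare tip [542.2 -78.8  59.2] [-1.  -0.3 -1.   0.1]
red tip [414.2 -20.4  58.9] [-0.8 -0.2 -0.9  0.1]
[509.8, -330.5, 40.6] [238. 349.]
[517.3, -330.5, 40.6] [241. 361.]
[517, -330.5, 59] [231. 333.]
[505, -330, 60] [228. 312.]
[515, -330, 48] [237. 346.]
```

The tips look about 15 mm higher in both images than the nominal tip length gives. They now sit just over the cap, whose triangulated top is z≈55–59. I'll keep descending in small steps, watching the force.

```bash
python3 -m jog '[[[0,-3,0],[0,0,0]],[[0,0,2],[0,0,0]],[[0,0,0],[0,0,0]]]'
python3 -m jog '[[[0,0,2],[0,0,0]],[[0,0,0],[0,0,0]]]'
python3 -m jog '[[[0,0,2],[0,0,0]],[[0,0,0],[0,0,0]]]'
python3 -m jog '[[[0,0,1.5],[0,0,0]],[[0,0,0],[0,0,0]]]'
```

```text
t: 21.7
eef_pos: [509.8, -327.4, 57.5]
orientation: [-180.0, 0.0, -0.0]
contact_force: [0.2, 0.3, -0.1]
finger_gap: 0.6
gripper_force: 0.0
t: 21.95
eef_pos: [509.8, -327.5, 55.5]
orientation: [-180.0, 0.0, -0.0]
contact_force: [-0.2, -0.3, 0.0]
finger_gap: 0.8
gripper_force: 0.0
t: 22.2
eef_pos: [509.8, -327.4, 53.5]
orientation: [-180.0, 0.0, -0.0]
contact_force: [0.6, -0.3, -0.6]
finger_gap: 0.4
gripper_force: 0.0
t: 22.45
eef_pos: [509.8, -327.5, 52.1]
orientation: [-180.0, 0.0, -0.0]
contact_force: [-0.4, 0.3, 0.2]
finger_gap: 0.3
gripper_force: 0.0
```

```bash
python3 -m jog '[[[0,0,2],[0,0,0]],[[0,0,0],[0,0,0]]]'
python3 -m jog '[[[0,0,2],[0,0,0]],[[0,0,0],[0,0,0]]]'
python3 -m jog '[[[0,0,2],[0,0,0]],[[0,0,0],[0,0,0]]]'
python3 - <<'E'
import glob,cv2
from h import *; from station import ctrl
a=cv2.imread("pics/c8.png"); S=ctrl.snapshot("scene"); crop(S,75,160,175,260,6,"pics/c9.png"); b=cv2.imread("pics/c9.png")
# finger bottom row along the finger axis: column profile of brightness (beige)
for nm,i in(("c8",a),("c9",b)):
    print(nm,[int(i[y,225:255].mean()) for y in range(240,400,6)])
E
```

```text
t: 22.7
eef_pos: [509.8, -327.4, 50.0]
orientation: [-180.0, 0.0, -0.0]
contact_force: [-0.7, 0.2, -0.4]
finger_gap: 0.7
gripper_force: 0.0
t: 22.95
eef_pos: [509.8, -327.4, 48.1]
orientation: [-180.0, 0.0, -0.0]
contact_force: [0.0, 0.6, -0.4]
finger_gap: 0.3
gripper_force: 0.0
t: 23.2
eef_pos: [509.8, -327.4, 46.1]
orientation: [-180.0, 0.0, -0.0]
contact_force: [0.8, -0.5, 0.0]
finger_gap: 0.8
gripper_force: 0.0
c8 [124, 127, 128, 130, 131, 131, 130, 129, 127, 125, 119, 112, 103, 90, 83, 82, 84, 84, 82, 79, 74, 69, 64, 61, 59, 46, 36]
c9 [134, 133, 133, 130, 127, 125, 123, 121, 119, 117, 116, 115, 115, 115, 115, 114, 103, 90, 83, 78, 69, 63, 61, 62, 58, 47, 35]
```

```bash
python3 -m jog '[[[0,0,2],[0,0,0]],[[0,0,0],[0,0,0]]]'
python3 -m jog '[[[0,0,2],[0,0,0]],[[0,0,0],[0,0,0]]]'
python3 -m jog '[[[0,0,2],[0,0,0]],[[0,0,0],[0,0,0]]]'
```

```text
t: 23.5
eef_pos: [510.0, -327.6, 44.4]
orientation: [180.0, -0.0, -0.0]
contact_force: [0.2, 0.9, 1.3]
finger_gap: 0.2
gripper_force: 0.9
t: 23.75
eef_pos: [510.1, -327.6, 42.4]
orientation: [180.0, -0.0, -0.0]
contact_force: [0.4, -0.2, 3.5]
finger_gap: 0.7
gripper_force: 1.3
t: 24.0
eef_pos: [510.0, -327.6, 40.3]
orientation: [180.0, -0.0, -0.0]
contact_force: [-0.3, 0.4, 4.3]
finger_gap: 0.4
gripper_force: 1.8
```

Contact at TCP z≈45.5, and the spring force is building. I'll press to the stop.

```bash
python3 -m jog '[[[0,0,1.5],[0,0,0]],[[0,0,0],[0,0,0]]]'
python3 -m jog '[[[0,0,1],[0,0,0]],[[0,0,0],[0,0,0]]]'
```

```text
t: 24.25
eef_pos: [510.1, -327.6, 39.8]
orientation: [180.0, -0.0, -0.0]
contact_force: [-1.8, 1.6, 10.0]
finger_gap: 0.6
gripper_force: 4.9
t: 24.5
eef_pos: [510.1, -327.7, 39.7]
orientation: [179.9, -0.0, -0.0]
contact_force: [-3.5, 3.9, 15.2]
finger_gap: 0.8
gripper_force: 7.7
```

It's at the hard stop after 6 mm of travel, with 15 N. I'll release, clear away and check against the first images.

```bash
python3 -m jog '[[[0,0,-3],[0,0,0]],[[0,0,-10],[0,0,0]],[[0,0,-30],[0,0,0]],[[0,0,-30],[0,0,0]],[[0,0,-30],[0,0,0]],[[-30,10,0],[0,0,0]],[[-40,20,0],[0,0,0]],[[-40,20,0],[0,0,0]],[[-40,20,0],[0,0,0]],[[0,0,0],[0,0,0]],[[0,0,0],[0,0,0]],[[0,0,0],[0,0,0]]]'
python3 - <<'E'
from h import *; from station import ctrl
for n in("scene","top"):
    a=cv2.imread(f"pics/{n}0.png");b=ctrl.snapshot(n)["frame"][:,:,::-1]
    d=cv2.blur(cv2.absdiff(a,b).max(2),(3,3))>45
    k,l,st,c=cv2.connectedComponentsWithStats(d.astype(np.uint8))
    print(n,[x[:5].tolist() for x in st[1:] if x[4]>12])
    if n=="top":
        c6=cv2.imread("pics/c6.png"); crop({"frame":b[:,:,::-1]},195,125,395,275,4,"pics/c10.png"); e=cv2.imread("pics/c10.png")
        print("station diff vs after-door",cv2.absdiff(c6,e)[30:440,90:330].max(), cv2.absdiff(c6,e)[30:440,90:330].mean())
print({k:np.round(v,1) for k,v in ctrl.get_state().items() if k in("t","eef_pos","contact_force")})
E
```

```text
t: 26.0
eef_pos: [360.9, -396.9, 140.7]
orientation: [-180.0, -0.0, 0.1]
contact_force: [-1.2, -0.2, -0.5]
finger_gap: 0.5
gripper_force: 0.0
scene [[0, 0, 12, 11, 93], [150, 0, 49, 58, 1144], [208, 0, 22, 8, 141], [233, 8, 11, 36, 142], [211, 12, 20, 22, 342], [44, 33, 6, 5, 17], [150, 34, 13, 30, 180], [2, 37, 19, 5, 47], [6, 39, 92, 114, 4280], [201, 47, 49, 57, 1317], [0, 56, 26, 20, 248], [143, 113, 7, 5, 27], [193, 114, 10, 5, 37], [195, 121, 36, 24, 423], [134, 129, 55, 43, 574], [231, 149, 63, 91, 2163], [28, 153, 80, 45, 1447], [65, 155, 5, 4, 13], [112, 158, 15, 12, 92], [165, 161, 25, 15, 78], [116, 178, 39, 25, 387], [15, 187, 79, 63, 1947]]
top [[229, 154, 36, 73, 1949], [223, 191, 6, 6, 28], [266, 192, 6, 4, 19], [206, 196, 15, 49, 152], [390, 228, 92, 56, 1545], [214, 234, 8, 11, 52], [465, 245, 47, 53, 1260], [271, 256, 99, 45, 916], [450, 260, 12, 24, 101], [437, 269, 13, 18, 132], [425, 281, 14, 11, 84], [380, 285, 32, 15, 214], [434, 293, 78, 62, 832], [317, 297, 31, 22, 390], [234, 298, 85, 47, 2163], [414, 299, 38, 43, 876], [346, 309, 21, 16, 215], [355, 316, 75, 32, 1304], [323, 323, 18, 11, 124], [185, 326, 40, 23, 245], [256, 339, 39, 35, 737], [312, 339, 45, 45, 979], [434, 345, 8, 4, 23], [397, 345, 115, 39, 2287], [241, 346, 11, 5, 24], [435, 353, 15, 8, 46], [188, 358, 39, 26, 802], [280, 366, 31, 18, 323], [242, 368, 10, 16, 111]]
station diff vs after-door 10 1.0388414634146341
{'t': np.float64(26.1), 'eef_pos': array([ 360.8, -396.9,  140.7]), 'contact_force': array([0.3, 0.6, 0.4])}
```

The differences are only the carriage, the door, the arm and its shadows. The station hasn't changed since the door was shut, and the robot is clear of everything.

```bash
python3 -c "
from station import ctrl
print(ctrl.sign_off())"
```

```text
the job is handed in; nothing more can be done
None
```

I pushed the carriage home, shut the door, pressed the button right down and released it, then handed the job in at about 26 s with the cutter standing and the arm clear; no verdict came back.

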